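# Unclip the dryer cartridge and weigh it

### The arm

A 7-joint arm with a two-finger parallel gripper is mounted at the origin on a cart in front of the work surface, level with it; the furniture and walls round the work are solid. World frame = base frame: x ahead of the robot, y to its left, z up, the work surface at z = 0. Lengths are in m, angles in rad, forces in N, time in s.
With the tool pointing down it reaches from about 0.425 to 0.925 m from the base axis. Payload 6.8 kg.
Tool frame: the origin (TCP) lies on the mounting face of the last link; the fingertips stand 173 mm ahead of it and the grasp point (between the pads) lies 155 mm ahead of it (grip_point_offset is the distance from the TCP to the grasp point, in m); x points along the fingers, z is the direction in which the jaws open and shut, and the axes are right-handed (so a half turn about x gives the same grasp; the last joint's range is limited). The gripper opens to 85 mm and grips with 20 to 120 N. Pads are 22 mm wide; open, the fingers measure 114 mm over their backs; the gripper's body (76 mm by 85 mm) begins 54 mm behind the grasp point. The pads swing forward as they close: fully open they stand 13 mm farther back than shut.
Start: joints at [-1.234, 0.477, 0.022, 1.555, -0.011, 1.109, -0.083], TCP at [0.29, 0.609, 0.405] pointing down, gripper open.
Joint ranges: [-2.96, 2.96], [-0.34, 2.1], [-1.41, 1.46], [0.24, 2.44], [-1.37, 4.51], [0.17, 1.92], [-2.96, 2.96]. Speed limits (rad/s): [2.39, 2.39, 3.14, 3.14, 3.14, 3.14, 3.14].

### API

Orientations are given as a rotation vector (axis times angle).
In Python, from bench import * gives the robot as it stands. The module is installed in compiled form; this text tells all that it offers.
- The arm moves only by the tool servo_tool, never from a script. Its argument "motion" is a list of rows, each a list of 5 numbers: the shift along the tool's x, y, z in m, then the turn about the tool's x in degrees, then the gripper command: -1 is fully open, 1 is shut, values between are in proportion. In form: [[dx, dy, dz, turn, fingers], ...]. A call has 1 to 8 rows; each row is the pose to reach, as a shift and turn from the pose measured when the call began, along the tool's axes at that moment; what a row does not reach only later rows make up. A row lasts 1/10 s, in which the tool goes at most 50 mm and 8.59 degrees, less where a joint would pass 70% of its speed; a pose out of reach is approached as far as the arm can. A call with a gripper value outside its range is refused whole. The fingers move at their own pace and stop on an object; "force" is the grip in N (left out, the last holds). Time passes only in rows, so rows that repeat a pose let the fingers close. It gives the time, the measured TCP pose, the force and the opening at its end, in the units of the state.
- get_obs(): the state, without advancing time (a new reading comes with each control period).
- grab_frame(name): name is "scene" or "top"; returns the picture (384x512x3 uint8, red, green, blue); there is no depth.
- camera_params(name): a dict with "mtx" (3x3 intrinsics, pixels), "D" ([k1, k2, p1, p2, k3] as OpenCV has them; the pictures are not rectified), "world_to_cam" (4x4, takes a point from world to camera coordinates). Camera axes: x right, y down, z forward; pixel columns grow to the right and rows downward; lengths in m; the calibration is good to about 2 mm. A picture is of the moment at which its call begins. camera_params takes no time and is no camera call.
- hand_in(): hands the job in, once; it reports no verdict.
The state is a dict: "clock": time; "joints": joint angles; "qvel": joint speeds; "tau": joint torques, N m; "tcp_pos": TCP position; "orientation": TCP orientation; "contact_force": force on the tool from outside, world axes, zero at the start; "moment": the same for the moment, N m; "grip_width": finger opening in m.
Only numpy, scipy, OpenCV 4.12 (cv2) and the standard library are available. Lean on these libraries where they do the work, as an engineer would, in place of code of your own. Each camera call takes 0.05 s, during which the arm holds its last target. There are 200 camera calls.

### The job

Weigh the dryer cartridge on its own: take the weight off the balance's platform and stand it upright on the bare worktop. Squeeze the cartridge's release key and keep it held in while you pull the cartridge up out of its holder. Set the cartridge down gently, upright and wholly on the platform, and leave everything else where it is.

Things in the scene. Friction and masses are not known exactly. Their poses are not given: they have to be found in the camera images.
- cartridge: dryer cartridge: a grey upright box with rounded edges and a dark cap, 64 mm (its x) by 46 mm (its y) by 120 mm high, 0.38 kg nominal (true mass may be 0.7 to 1.4 times that), clipped upright in the holder. Origin: centre of its underside; z up. A small window is on its -x face, the release key on its +y face. Its tooth, at the foot of the key, catches under the holder's +y wall: it cannot be pulled out unless the key is held in
- key (a joint): travel of the cartridge's spring release key in m: 0 out, 0.007 fully in, pressed towards the cartridge's -y; 2 N to start, 7 N fully in. The tooth is free of the catch from about 0.006 (hold it in for the first 22 mm of lift)
- key_seat (a point): point of the cartridge's +y face behind the middle of the release key, 90 mm above the cartridge's underside. The key is a dark ribbed pad 32 mm wide (along x) and 30 mm high (z 75 to 105 mm), standing 8 mm proud of the face when out and 1 mm when in; so the cartridge measures 54 mm across key and opposite face, 47 mm with the key held in. The flat face opposite takes the other finger
- holder: fixed grey holder: foot plate 130 x 100 x 8 mm with a square socket, walls 5 mm thick and 40 mm high over the worktop, inside 67 x 49 mm, a brass stub out of each x end ending 61 mm from the middle. Origin: centre of its underside on the worktop; the cartridge stands in it on a floor 8 mm up, its axes along the holder's, with 1.5 mm play each side and 2 mm upward. Catch window in its +y wall
- platform: fixed weighing platform of the balance, a large pale flat slab at the robot's left, 475 mm (its x) by 286 mm (its y), flat top 134 mm above the worktop, its x axis 4 degrees left of straight ahead. Origin: on the worktop under the middle of its top. The balance's display hangs at the pole behind it, over 0.41 m high, beyond world x = 0.57
- pan (a point): centre of the platform's top face, 134 mm above the worktop
- weight: calibration weight with a knob: round body 38 mm across and 42 mm high, knob 16 mm across on top, 60 mm in all, 0.5 kg; stands on the platform. Origin: centre of its underside. Bare worktop to stand it on lies in front and to either side of the holder; a fixed plywood sheet, 4 mm thick, covers the worktop at the right beyond world x = 0.46 for y below -0.34 (do not stand things across its edge), and the motor rig on it begins at x = 0.55, y = -0.33
- pliers: combination pliers lying flat, 149 mm long, 49 wide, 13 high; bystander, origin at its underside
- grease_tin: round tin, 66 mm across, 52 high; bystander, origin at its underside
- bench_mug: white mug with a handle, 88 mm across, 127 over the handle, 95 high; bystander, origin at its underside
- multimeter: hand multimeter lying flat, 138x68x42 mm; bystander, origin at its underside
- torch: pocket torch standing on its end, 42 mm across, 111 high; bystander, origin at its underside
- spanner: open-ended spanner lying flat, 189 mm long, 38 wide, 6 high; bystander, origin at its underside
- tape_roll: roll of black tape lying flat, 66 mm across, 19 high; bystander, origin at its underside
Not all that is in view belongs to the job. There is more than one size of the cartridge; the one meant has the size given above. Leave any blue look-alike of the weight alone.

How it is judged:
On the way, in this order (a step that is already met when the one before it is completed fails the run):
1. the release key is held in (more than 5 mm) while the cartridge is still in the holder (value of joint key above 0.005 m and z of cartridge in the frame of holder below 0.014 m), for 0.05 s.
2. the cartridge is drawn up out of the catch with the key held in (value of joint key above 0.004 m and z of cartridge in the frame of holder above 0.022 m), for 0.05 s.
3. the cartridge is clear of the holder (z of cartridge in the frame of holder above 0.05 m), for 0.05 s.
At the end, for the whole second after the job is handed in: the cartridge stands upright (within 5 degrees) on the balance's platform, its middle at least 31 mm inside the edges, and the weight stands upright on the worktop, not touching the platform; both released and at rest (x of cartridge in the frame of pan between -0.205 and 0.205 m and y of cartridge in the frame of pan between -0.112 and 0.112 m and z of cartridge in the frame of pan between -0.005 and 0.005 m and angle between cartridge's own z axis and vertical below 0.09 rad and linear speed of each of cartridge, weight below 0.02 m/s and height (world z) of weight between -0.005 and 0.01 m and angle between weight's own z axis and vertical below 0.1 rad and contact force between each of the fingers, the arm and cartridge below 0.1 N and contact force between each of the fingers, the arm and weight below 0.1 N and contact force between weight and platform below 0.1 N).
It fails at once if the cartridge is dropped or knocked down on the platform (faster than 0.4 m/s within 30 mm above it) (linear speed of cartridge above 0.4 m/s and z of cartridge in the frame of pan between -0.01 and 0.03 m and x of cartridge in the frame of pan between -0.26 and 0.26 m and y of cartridge in the frame of pan between -0.17 and 0.17 m).
It fails at once if the cartridge is pressed hard on the platform (over 60 N) (contact force between cartridge and platform above 60 N).
It fails at once if a bystander is moved more than 30 mm (distance of any of pliers, grease_tin, bench_mug, multimeter, torch, spanner, tape_roll from where it was at the start of the episode above 0.03 m).
It also fails if it takes over 64 s, if anything falls off the work surface, if the arm or the gripper's body presses on something with over 40 N, if the wrist force passes 120 N, or if a joint passes its speed limit or range.

## Working session

There is one attempt and no reset: what is moved stays moved. The work goes in short steps, Python scripts to look and compute and a tool call to move; the robot and the scene stay as the last step left them, time stands still between calls to the robot, and variables do not carry over. Pictures are saved under pics/ and viewed, about 8 in all and at most 12, crops included, and the job is handed in when it is done.

Besides the shell and the picture viewer there is one more tool, called after "Request:" as name(argument=value, ...), one argument or row to a line, values as JSON. servo_tool: Moves the arm, as the interface text tells. Its arguments: {"type":"object","properties":{"motion":{"type":"array","items":{"type":"array","items":{"type":"number"}}},"force":{"type":"number"}},"required":["motion"]}

```bash
mkdir -p pics; cat > h.py <<'E'
from bench import *
import numpy as np, cv2
from scipy.spatial.transform import Rotation as R
def save(name,fn,crop=None,s=1):
    im=grab_frame(name); np.save('pics/'+fn+'.npy',im)
    o=im if crop is None else im[crop[1]:crop[3],crop[0]:crop[2]]
    o=cv2.resize(o,None,fx=s,fy=s,interpolation=cv2.INTER_CUBIC)
    cv2.imwrite('pics/'+fn+'.png',o[:,:,::-1]); return im
def ray(name,u,v):
    p=camera_params(name); M=np.array(p['world_to_cam'])
    d=cv2.undistortPoints(np.array([[[u,v]]],float),np.array(p['mtx']),np.array(p['D'],float))[0,0]
    return -M[:3,:3].T@M[:3,3], M[:3,:3].T@np.array([*d,1])
def onz(name,u,v,z):
    o,d=ray(name,u,v); return (o+d*(z-o[2])/d[2]).round(4)
def tri(a,b):
    (o1,d1),(o2,d2)=ray(*a),ray(*b)
    t=np.linalg.lstsq(np.c_[d1,-d2],o2-o1,rcond=None)[0]
    p,q=o1+d1*t[0],o2+d2*t[1]; return ((p+q)/2).round(4),np.linalg.norm(p-q).round(4)
def proj(name,P):
    p=camera_params(name); M=np.array(p['world_to_cam'])
    return cv2.projectPoints(np.array(P,float).reshape(-1,1,3),cv2.Rodrigues(M[:3,:3])[0],M[:3,3],np.array(p['mtx']),np.array(p['D'],float))[0][:,0].round(1)
def st():
    o=get_obs(); r=R.from_rotvec(o['orientation']).as_matrix()
    print('t',o['clock'],'tcp',np.round(o['tcp_pos'],4),'grip',np.round(o['tcp_pos']+r[:,0]*.155,4),'w',o['grip_width'],'F',np.round(o['contact_force'],1)); print(r.round(3)); return o,r
def shift(target,tcp=False):
    "tool-axis shift that brings the grasp point to target"
    o,r=st(); c=o['tcp_pos']+r[:,0]*.155
    print('shift',(r.T@(np.array(target)-c)).round(4))
E
python3 - <<'E'
from h import *
a=save('scene','s0',s=1.5); b=save('top','t0',s=1.5); st()
for n in('scene','top'):
    o,d=ray(n,256,192); print(n,o.round(3),d.round(3))
E
```

```text
t 0.1 tcp [0.2903 0.6091 0.4038] grip [0.2902 0.6089 0.2488] w 0.0856084941271298 F [-0.4  0.1 -0.1]
[[-0.001 -0.903  0.43 ]
 [-0.002  0.43   0.903]
 [-1.    -0.    -0.002]]
scene [ 0.127 -0.838  0.769] [ 0.356  0.69  -0.63 ]
top [ 0.421 -0.052  1.449] [ 0.062 -0.024 -0.998]
```

View pics/s0.png

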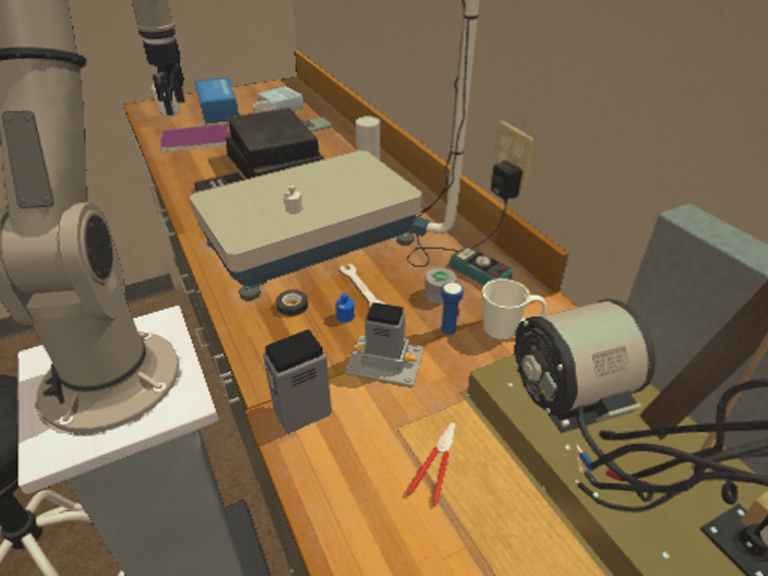

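View pics/t0.png

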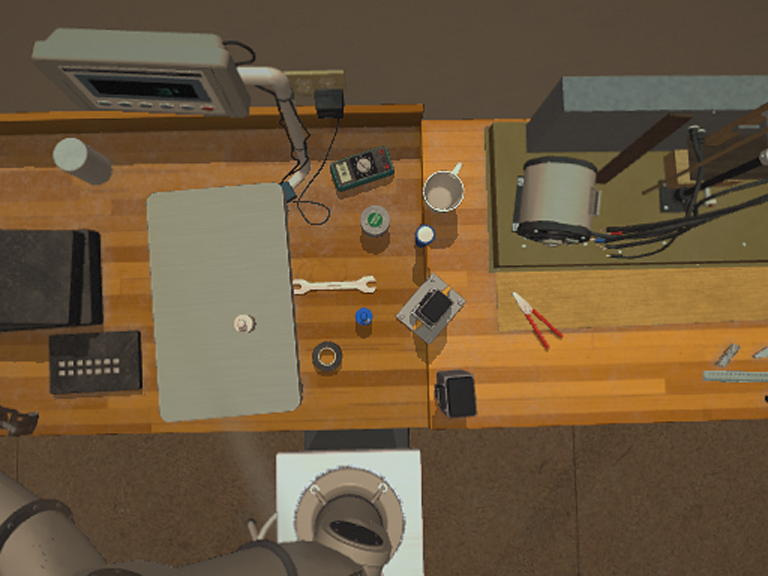

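The scene view shows the pale weight on the platform at (292,200) and its blue look-alike at (345,308). The clipped cartridge is at (384,330), with a larger look-alike standing free at (297,380). In the top view (display pixels, 1.5x) these are at (244,323), (364,316), (433,308) and (456,394). I choose the pale weight and the cartridge in the holder, and will check the cartridge in a close crop.

```bash
python3 - <<'E'
from h import *
a=np.load('pics/s0.npy'); b=np.load('pics/t0.npy')
A=cv2.resize(a[190:265,220:295],(600,600),interpolation=cv2.INTER_CUBIC)   # 8x
B=cv2.resize(b[170:245,250:325],(600,600),interpolation=cv2.INTER_CUBIC)
C=np.hstack([A,B]); C=cv2.resize(C,(800,400),interpolation=cv2.INTER_AREA)
cv2.imwrite('pics/c1.png',C[:,:,::-1])
# weight top: bright blob in top image
def blob(im,box,thr):
    x0,y0,x1,y1=box; g=im[y0:y1,x0:x1].astype(int); m=thr(g).astype(np.uint8)
    n,l,s,c=cv2.connectedComponentsWithStats(m); 
    for i in np.argsort(-s[1:,4])[:3]+1: print(s[i]+[x0,y0,0,0,0],c[i]+[x0,y0])
print(b[205:226:2,150:176:2].sum(2)//3)
print('weight top coarse',onz('top',244/1.5,323/1.5,.19))
print(tri(('top',244/1.5,322/1.5),('scene',292/1.5,188/1.5)))
E
```

```text
[[136 135 136 135 136 136 137 137 136 137 136 137 135]
 [137 138 137 136 135 136 135 138 137 138 139 138 137]
 [136 137 137 136 136 141 142 141 135 140 139 138 137]
 [136 136 136 134 183 189 184 188 141  84 137 136 136]
 [136 137 136 162 183 165 158 187 189 100 135 136 137]
 [136 136 136 175 170 185 178 183 186 123  71 137 136]
 [135 136 134 175 156 169 107 128 189  97 137 136 136]
 [136 135 135 132 188 114 114 128 177  67 135 136 136]
 [135 136 136 136 135 130 134 156  73 139 137 137 137]
 [136 135 135 135 135 137 136 138 138 138 137 138 138]
 [135 136 136 138 137 136 137 136 137 137 137 137 138]]
weight top coarse [0.4367 0.1901 0.19  ]
(array([0.4379, 0.1908, 0.1878]), np.float64(0.0018))
```

View pics/c1.png

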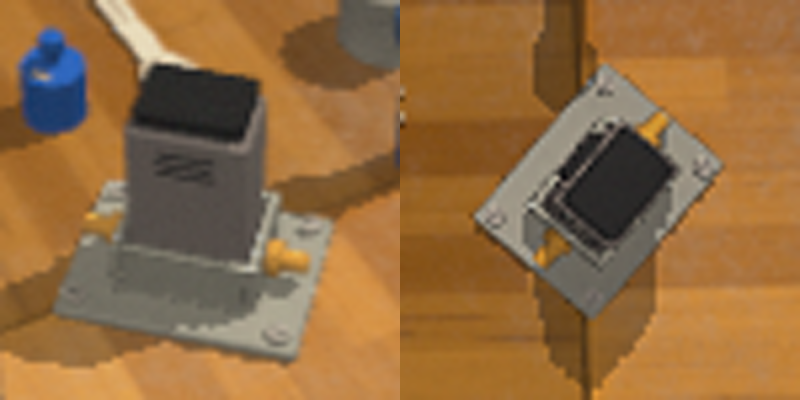

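The crops show the cartridge in its holder, much smaller than the loose look-alike. Its vented flat face points at the scene camera, and the dark ribbed key shows in the top view on the upper-left long side, at about crop pixel (570,165).

```bash
python3 - <<'E'
from h import *
s=75/400
T=lambda u,v:(250+(u-400)*s,170+v*s)
S=lambda u,v:(220+u*s,190+v*s)
pl=[T(600,65),T(722,160),T(588,318),T(475,215)]
P=np.array([onz('top',*p,.008) for p in pl]); print(P,P.mean(0))
for i in range(4):
    d=P[(i+1)%4]-P[i]; print(np.hypot(*d[:2]).round(4),np.degrees(np.arctan2(d[1],d[0])).round(1))
ps=[S(115,182),S(335,215),S(295,360),S(55,312)]
Q=np.array([onz('scene',*p,.008) for p in ps]); print('scene',Q,Q.mean(0))
for i in range(4):
    d=Q[(i+1)%4]-Q[i]; print(np.hypot(*d[:2]).round(4),np.degrees(np.arctan2(d[1],d[0])).round(1))
cap=[T(622,122),T(674,170),T(612,242),T(566,197)]
C=np.array([onz('top',*p,.128) for p in cap]);print('cap',C,C.mean(0))
for i in range(4):
    d=C[(i+1)%4]-C[i]; print(np.hypot(*d[:2]).round(4),np.degrees(np.arctan2(d[1],d[0])).round(1))
for n,u,v,z in [('tape',327,357,.019),('bluew',364,316,.06),('bigcart',460,394,.15),('torch',425,236,.11),('tin',375,220,.05),('pliersnear',545,348,.01),('pliersL',514,295,.01),('plyL',498,330,.004),('spot',500,360,0),('spanR',375,284,0),('edge',500,425,0),('spot2',395,385,0)]:
    print(n,onz('top',u/1.5,v/1.5,z))
print('platform corners',[onz('top',u/1.5,v/1.5,.134) for u,v in[(150,193),(284,185),(300,410),(162,420)]])
E
```

```text
[[ 0.5414 -0.1941  0.008 ]
 [ 0.4798 -0.2693  0.008 ]
 [ 0.3829 -0.1822  0.008 ]
 [ 0.4487 -0.113   0.008 ]] [ 0.4632  -0.18965  0.008  ]
0.0972 -129.3
0.1303 138.0
0.0955 46.4
0.1232 -41.2
scene [[ 0.4503 -0.1189  0.008 ]
 [ 0.5453 -0.1971  0.008 ]
 [ 0.4752 -0.2761  0.008 ]
 [ 0.3814 -0.1912  0.008 ]] [ 0.46305  -0.195825  0.008   ]
0.123 -39.5
0.1056 -131.6
0.1265 137.9
0.0999 46.4
cap [[ 0.4981 -0.1941  0.128 ]
 [ 0.4697 -0.2233  0.128 ]
 [ 0.4292 -0.1864  0.128 ]
 [ 0.4556 -0.1606  0.128 ]] [ 0.46315 -0.1911   0.128  ]
0.0407 -134.2
0.0548 137.7
0.0369 44.3
0.0541 -38.2
tape [0.3606 0.0414 0.019 ]
bluew [ 0.448  -0.0419  0.06  ]
bigcart [ 0.2867 -0.2309  0.15  ]
torch [ 0.6114 -0.1732  0.11  ]
tin [ 0.6573 -0.07    0.05  ]
pliersnear [ 0.3689 -0.4435  0.01  ]
pliersL [ 0.4886 -0.3784  0.01  ]
plyL [ 0.4113 -0.3407  0.004 ]
spot [ 0.3443 -0.3436  0.    ]
spanR [ 0.5204 -0.0676  0.    ]
edge [ 0.2007 -0.3387  0.    ]
spot2 [ 0.2946 -0.1073  0.    ]
platform corners [array([0.7088, 0.3939, 0.134 ]), array([0.7198, 0.1173, 0.134 ]), array([0.2608, 0.0897, 0.134 ]), array([0.2465, 0.3669, 0.134 ])]
```

Request:
servo_tool(
  motion=[
    [0,-0.03,-0.03,4,-1],
    [0,-0.065,-0.065,8,-1],
    [0,-0.1,-0.1,12,-1],
    [0,-0.135,-0.135,16,-1],
    [0,-0.17,-0.17,16,-1],
    [0,-0.205,-0.205,16,-1],
    [0,-0.24,-0.24,16,-1],
    [0,-0.275,-0.275,16,-1],
  ],
)

```text
clock: 0.9
tcp_pos: [0.4204, 0.2404, 0.4042]
orientation: [-0.662, 1.469, 0.661]
contact_force: [1.3, 0.8, -0.0]
grip_width: 0.0853
```

```bash
python3 - <<'E'
from h import *
shift([.4379,.1908,.245])
E
```

```text
t 0.9 tcp [0.4204 0.2404 0.4042] grip [0.4203 0.2402 0.2492] w 0.08527842612479168 F [ 1.3  0.8 -0. ]
[[-0.001 -0.749  0.662]
 [-0.002  0.662  0.749]
 [-1.    -0.    -0.002]]
shift [ 0.0042 -0.0459 -0.0253]
```

Request:
servo_tool(
  motion=[
    [0.002,-0.023,-0.013,0,-1],
    [0.004,-0.046,-0.025,0,-1],
    [0.004,-0.046,-0.025,0,-1],
    [0.004,-0.046,-0.025,0,-1],
  ],
)

```text
clock: 1.3
tcp_pos: [0.4382, 0.1909, 0.4001]
orientation: [-0.661, 1.47, 0.66]
contact_force: [0.3, -0.1, 0.3]
grip_width: 0.0851
```

```bash
python3 - <<'E'
from h import *
st(); save('scene','s1',(150,80,250,155),8)
E
```

```text
t 1.3 tcp [0.4382 0.1909 0.4001] grip [0.4381 0.1907 0.2451] w 0.08507575857618786 F [ 0.3 -0.1  0.3]
[[-0.001 -0.748  0.663]
 [-0.001  0.663  0.748]
 [-1.    -0.    -0.002]]
```

View pics/s1.png

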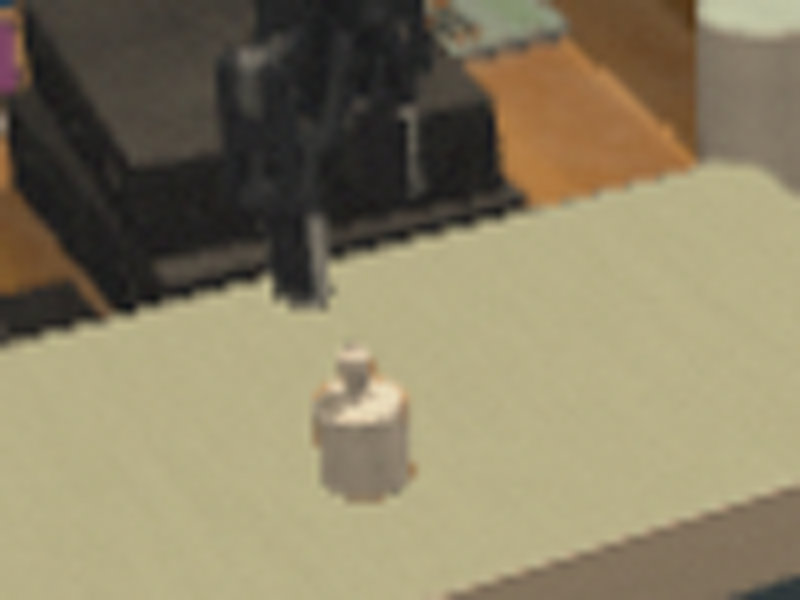

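The scene crop shows the weight (body x 318–410, knob (355,365)) with both fingers, in line with the view, above it at x≈300. I'll check the lateral offset numerically.

```bash
python3 - <<'E'
from h import *
f=lambda p:((p-[150,80])*8).round(0)
for P in [(.4381,.1907,.2451),(.4381,.1907,.240),(.4379,.1908,.194),(.4379,.1908,.176),(.4379,.1908,.134)]: print(P,f(proj('scene',[P])))
print(tri(('top',162.3,215.2),('scene',150+355/8,80+365/8)))
print('top of body from scene',onz('scene',150+362/8,80+400/8,.176))
b=np.load('pics/t0.npy')
x=cv2.resize(b[203:227,150:174],(480,480),interpolation=cv2.INTER_CUBIC)
cv2.imwrite('pics/w.png',x[:,:,::-1])
hsv=cv2.cvtColor(b,cv2.COLOR_RGB2HSV)[203:227,148:176]
m=(hsv[...,2]>165)|(hsv[...,2]<110); 
ys,xs=np.nonzero(b[203:227,148:176].mean(2)>155); print(xs.min()+148,xs.max()+148,ys.min()+203,ys.max()+203)
print(onz('top',(xs.min()+xs.max())/2+148,(ys.min()+ys.max())/2+203,.176))
E
```

```text
(0.4381, 0.1907, 0.2451) [[345. 231.]]
(0.4381, 0.1907, 0.24) [[346. 243.]]
(0.4379, 0.1908, 0.194) [[358. 349.]]
(0.4379, 0.1908, 0.176) [[362. 389.]]
(0.4379, 0.1908, 0.134) [[374. 478.]]
(array([0.4367, 0.192 , 0.1864]), np.float64(0.001))
top of body from scene [0.4344 0.1821 0.176 ]
156 167 210 221
[0.4365 0.1962 0.176 ]
```

Request:
servo_tool(
  motion=[
    [0.03,0.001,0,0,-1],
    [0.06,0.001,0,0,-1],
    [0.084,0.001,0,0,-1],
    [0.084,0.001,0,0,-1],
    [0.084,0.001,0,0,1],
    [0.084,0.001,0,0,1],
    [0.084,0.001,0,0,1],
    [0.084,0.001,0,0,1],
  ],
  force=50,
)

```text
clock: 2.15
tcp_pos: [0.4378, 0.1928, 0.3177]
orientation: [-0.662, 1.466, 0.662]
contact_force: [-1.5, 0.8, 5.0]
grip_width: 0.0358
```

Request:
servo_tool(
  motion=[
    [0,0,0,0,1],
    [0,0,0,0,1],
    [0,0,0,0,1],
    [-0.02,0,0,0,1],
    [-0.05,0,0,0,1],
    [-0.08,0,0,0,1],
    [-0.08,0,0,0,1],
  ],
)

```text
clock: 2.85
tcp_pos: [0.4388, 0.1931, 0.4009]
orientation: [-0.66, 1.46, 0.662]
contact_force: [0.9, -0.4, -5.3]
grip_width: 0.0352
```

```bash
python3 - <<'E'
from h import *
shift([.37,-.325,.245])
E
```

```text
t 2.85 tcp [0.4388 0.1931 0.4009] grip [0.4397 0.1937 0.2459] w 0.03519726309088044 F [ 0.9 -0.4 -5.3]
[[ 0.006 -0.749  0.662]
 [ 0.004  0.662  0.749]
 [-1.    -0.002  0.007]]
shift [-0.0017 -0.2912 -0.4349]
```

Request:
servo_tool(
  motion=[
    [0,-0.025,-0.025,0,1],
    [0,-0.055,-0.053,0,1],
    [0,-0.085,-0.082,0,1],
    [0,-0.115,-0.11,0,1],
    [0,-0.145,-0.14,0,1],
    [0,-0.177,-0.17,0,1],
    [0,-0.19,-0.2,0,1],
    [0,-0.205,-0.23,0,1],
  ],
)

```text
clock: 3.65
tcp_pos: [0.439, -0.1165, 0.3981]
orientation: [-0.659, 1.463, 0.662]
contact_force: [1.0, -1.2, -5.2]
grip_width: 0.0355
```

```bash
python3 - <<'E'
from h import *
shift([.37,-.325,.14])
E
```

```text
t 3.65 tcp [ 0.439  -0.1165  0.3981] grip [ 0.4396 -0.1158  0.2431] w 0.03545920119735196 F [ 1.  -1.2 -5.2]
[[ 0.004 -0.749  0.663]
 [ 0.004  0.663  0.749]
 [-1.    -0.     0.006]]
shift [ 0.102  -0.0865 -0.2033]
```

Request:
servo_tool(
  motion=[
    [0,-0.015,-0.03,0,1],
    [0,-0.03,-0.07,0,1],
    [0,-0.045,-0.11,0,1],
    [0,-0.065,-0.15,0,1],
    [0.01,-0.085,-0.19,0,1],
    [0.05,-0.0865,-0.203,0,1],
    [0.09,-0.0865,-0.203,0,1],
    [0.1,-0.0865,-0.203,0,1],
  ],
)

```text
clock: 4.45
tcp_pos: [0.3673, -0.3241, 0.2924]
orientation: [-0.653, 1.469, 0.667]
contact_force: [-0.8, 1.8, -5.6]
grip_width: 0.035
```

Request:
servo_tool(
  motion=[
    [0,0,0,0,1],
    [0,0,0,0,1],
  ],
)

```text
clock: 4.65
tcp_pos: [0.3675, -0.3238, 0.2926]
orientation: [-0.653, 1.47, 0.668]
contact_force: [-0.1, -0.4, -3.9]
grip_width: 0.0352
```

```bash
python3 - <<'E'
from h import *
st(); 
print(proj('scene',[(.37,-.325,.1)]))
u,v=proj('scene',[(.37,-.325,.1)])[0].astype(int); save('scene','s2',(u-50,v-38,u+50,v+37),8)
E
```

```text
t 4.65 tcp [ 0.3675 -0.3238  0.2926] grip [ 0.3666 -0.3225  0.1376] w 0.035214246429579876 F [-0.1 -0.4 -3.9]
[[-0.005 -0.748  0.663]
 [ 0.008  0.663  0.748]
 [-1.     0.01   0.003]]
[[247.7 261.5]]
```

View pics/s2.png

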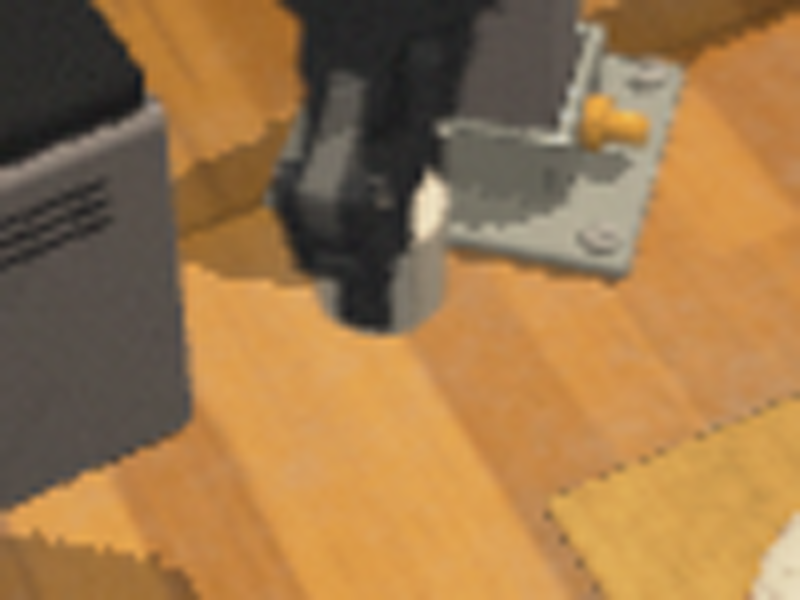

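The weight hangs upright in the fingers with its base at crop pixel (380,325), well clear of the look-alike, the holder and the plywood edge. I lower it now.

Request:
servo_tool(
  motion=[
    [0.03,0,0,0,1],
    [0.06,0,0,0,1],
    [0.085,0,0,0,1],
    [0.097,0,0,0,1],
    [0.102,0,0,0,1],
    [0.105,0,0,0,1],
    [0.106,0,0,0,1],
  ],
)

```text
clock: 5.4
tcp_pos: [0.3681, -0.3237, 0.1883]
orientation: [-0.655, 1.467, 0.666]
contact_force: [0.0, 0.7, -4.8]
grip_width: 0.0354
```

Request:
servo_tool(
  motion=[
    [0.001,0,0,0,1],
    [0.002,0,0,0,1],
    [0.003,0,0,0,1],
    [0.0035,0,0,0,1],
    [0.0035,0,0,0,1],
  ],
)

```text
clock: 5.9
tcp_pos: [0.3681, -0.3237, 0.1848]
orientation: [-0.655, 1.467, 0.666]
contact_force: [0.8, 0.8, -4.6]
grip_width: 0.0354
```

Request:
servo_tool(
  motion=[
    [0.0007,0,0,0,1],
    [0.0014,0,0,0,1],
    [0.002,0,0,0,1],
    [0.002,0,0,0,1],
  ],
)

```text
clock: 6.3
tcp_pos: [0.368, -0.3238, 0.1837]
orientation: [-0.654, 1.466, 0.666]
contact_force: [-1.5, 2.1, 11.7]
grip_width: 0.0352
```

Contact is felt, so I release and rise, then turn towards the cartridge.

Request:
servo_tool(
  motion=[
    [-0.0005,0,0,0,-0.2],
    [-0.0005,0,0,0,-0.4],
    [-0.0005,0,0,0,-1],
    [-0.0005,0,0,0,-1],
    [-0.0005,0,0,0,-1],
    [-0.03,0,0,0,-1],
    [-0.07,0,0,0,-1],
    [-0.11,0,0,0,-1],
  ],
)

```text
clock: 7.1
tcp_pos: [0.3678, -0.3245, 0.2945]
orientation: [-0.653, 1.468, 0.667]
contact_force: [1.2, 0.1, 0.4]
grip_width: 0.0857
```

Request:
servo_tool(
  motion=[
    [-0.04,0,0,0,-1],
    [-0.06,0,0,0,-1],
    [-0.06,0,0,0,-1],
  ],
)

```text
clock: 7.4
tcp_pos: [0.3686, -0.3257, 0.3572]
orientation: [-0.657, 1.463, 0.663]
contact_force: [-0.4, -0.1, -0.7]
grip_width: 0.0852
```

```bash
python3 - <<'E'
from h import *
shift([.463,-.191,.21])
save('scene','s3',(190,190,315,284),6.4); b=save('top','t3'); 
# holder plate + cap measurements in top view, unobstructed
hsv=cv2.cvtColor(b,cv2.COLOR_RGB2HSV)
E
```

```text
t 7.4 tcp [ 0.3686 -0.3257  0.3572] grip [ 0.369  -0.3249  0.2022] w 0.08517609172563924 F [-0.4 -0.1 -0.7]
[[ 0.003 -0.748  0.664]
 [ 0.005  0.664  0.748]
 [-1.     0.002  0.006]]
shift [-0.0068  0.0185  0.1626]
```

View pics/s3.png

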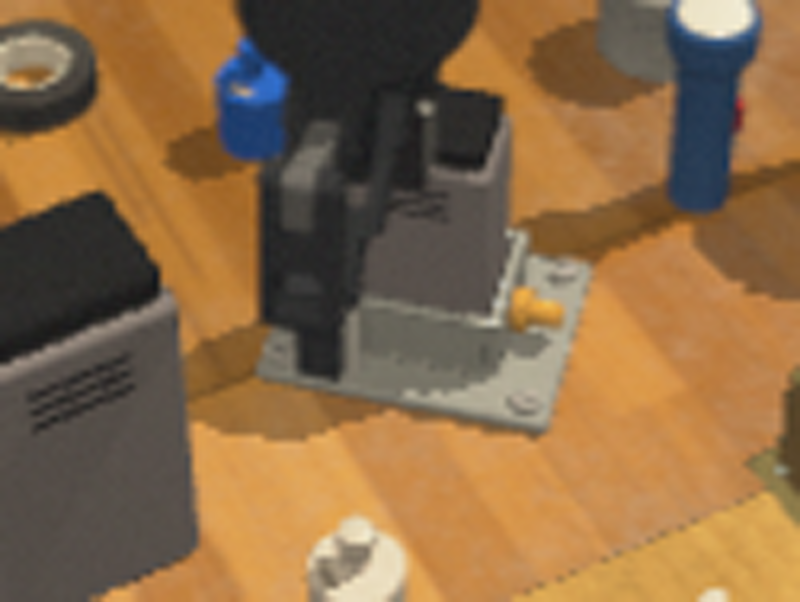

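The weight stands upright and free at crop pixel (357,570). The gripper's jaw yaw is 48.4°, which matches the cartridge's y axis. I go above the cartridge.

Request:
servo_tool(
  motion=[
    [0,0.005,0.03,0,-1],
    [0,0.01,0.07,0,-1],
    [0,0.015,0.11,0,-1],
    [0,0.018,0.145,0,-1],
    [0,0.018,0.162,0,-1],
    [0.02,0.018,0.162,0,-1],
    [0.02,0.018,0.162,0,-1],
  ],
)

```text
clock: 8.2
tcp_pos: [0.4608, -0.1908, 0.3324]
orientation: [-0.652, 1.472, 0.67]
contact_force: [-0.5, -0.7, -0.3]
grip_width: 0.0853
```

```bash
python3 - <<'E'
from h import *
shift([.463,-.192,.095])
save('scene','s4',(210,160,310,235),8); 
print(((proj('scene',[(.463,-.192,z) for z in(.19,.128,.008)])-[210,160])*8).round())
E
```

```text
t 8.2 tcp [ 0.4608 -0.1908  0.3324] grip [ 0.4595 -0.1895  0.1774] w 0.08531741437206916 F [-0.5 -0.7 -0.3]
[[-0.008 -0.749  0.663]
 [ 0.008  0.663  0.749]
 [-1.     0.012  0.001]]
shift [ 0.0823 -0.0052  0.0003]
[[374. 226.]
 [374. 374.]
 [374. 630.]]
```

View pics/s4.png

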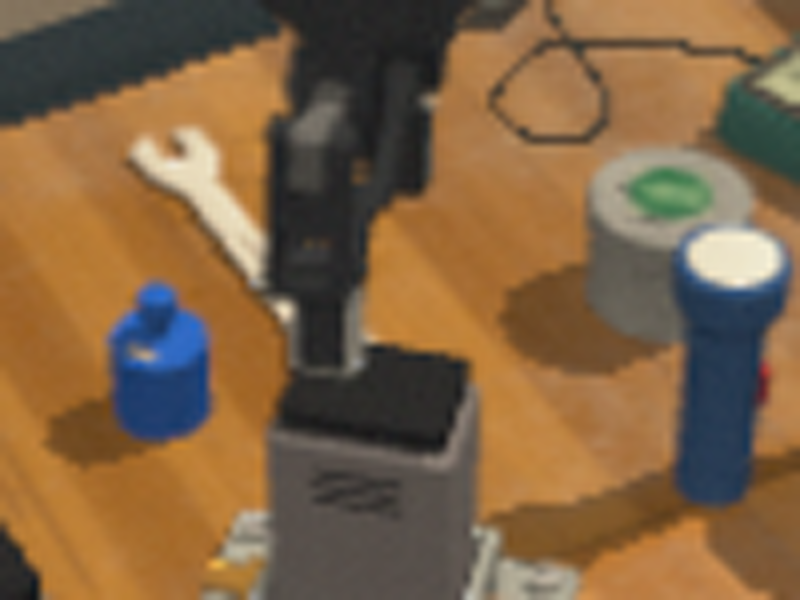

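The near finger (crop x 290–365, tip row 370) hangs just left of the cap's middle, near (375,390). I check the offset numerically before descending.

```bash
python3 - <<'E'
from h import *
s=75/400
T=lambda u,v:(250+(u-400)*s,170+v*s)
cap=np.mean([T(622,122),T(674,170),T(612,242),T(566,197)],0)
for r in (380,388,395): print(tri(('top',*cap),('scene',210+375/8,160+r/8)), onz('scene',210+375/8,160+r/8,.128))
# flat face outline (scene): near top edge of body / bottom; project model corners for check
a=np.radians(48.4); X=np.array([np.sin(a),-np.cos(a)]); Y=np.array([np.cos(a),np.sin(a)])
def c(cx,cy,z,hx=.032,hy=.023): return [(*(np.array([cx,cy])+i*hx*X+j*hy*Y),z) for i,j in((-1,1),(1,1),(1,-1),(-1,-1))]
for cy in(-.192,-.196): print(((proj('scene',c(.463,cy,.128))-[210,160])*8).round().tolist())
o=get_obs(); r=R.from_rotvec(o['orientation']).as_matrix()
for w in(.0425,.057):
  for d in (.155,.160,.173): print(w,d,((proj('scene',[np.array(o['tcp_pos'])+r[:,0]*d-w*r[:,2]])-[210,160])*8).round())
E
```

```text
(array([ 0.4633, -0.1914,  0.125 ]), np.float64(0.0003)) [ 0.4619 -0.1945  0.128 ]
(array([ 0.4633, -0.1917,  0.1217]), np.float64(0.0001)) [ 0.4601 -0.198   0.128 ]
(array([ 0.4633, -0.192 ,  0.1188]), np.float64(0.0002)) [ 0.4585 -0.2011  0.128 ]
[[299.0, 315.0], [485.0, 346.0], [454.0, 437.0], [262.0, 404.0]]
[[304.0, 322.0], [490.0, 353.0], [460.0, 444.0], [267.0, 411.0]]
0.0425 0.155 [[329. 340.]]
0.0425 0.16 [[329. 352.]]
0.0425 0.173 [[329. 384.]]
0.057 0.155 [[316. 370.]]
0.057 0.16 [[316. 382.]]
0.057 0.173 [[317. 414.]]
```

Request:
servo_tool(
  motion=[
    [0,-0.006,0,0,-1],
    [0.02,-0.006,0,0,-1],
    [0.04,-0.006,0,0,-1],
    [0.06,-0.006,0,0,-1],
    [0.08,-0.006,0,0,-1],
    [0.082,-0.006,0,0,-1],
    [0.082,-0.006,0,0,-1],
  ],
)

```text
clock: 8.95
tcp_pos: [0.4646, -0.1958, 0.2517]
orientation: [-0.651, 1.472, 0.667]
contact_force: [-0.3, 0.6, 0.2]
grip_width: 0.0851
```

```bash
python3 - <<'E'
from h import *
shift([.463,-.193,.095]); save('scene','s5',(210,160,310,235),8)
E
```

```text
t 8.95 tcp [ 0.4646 -0.1958  0.2517] grip [ 0.4635 -0.1946  0.0967] w 0.08507918676944314 F [-0.3  0.6  0.2]
[[-0.007 -0.747  0.665]
 [ 0.008  0.665  0.747]
 [-1.     0.011  0.001]]
shift [0.0018 0.0015 0.0009]
```

View pics/s5.png

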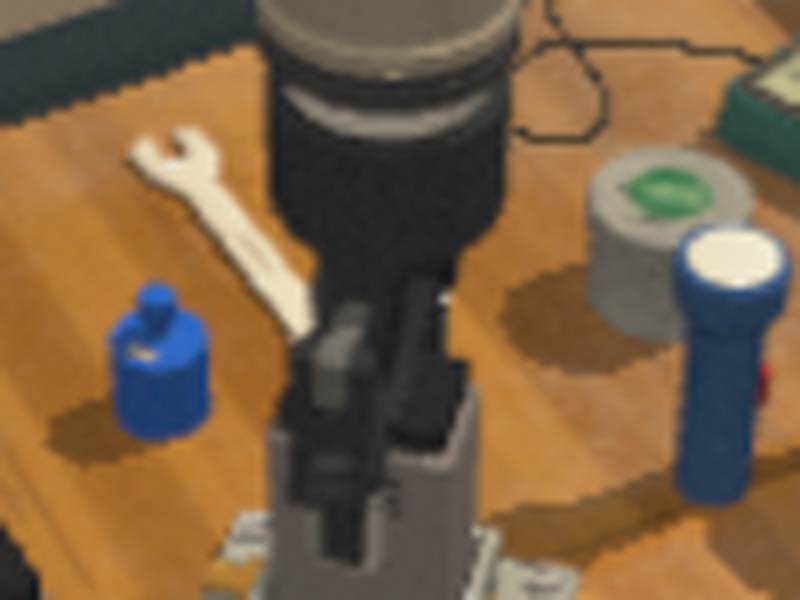

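The fingers straddle the cartridge: the near finger is centred at x≈352 on the face spanning 270–470. I close on the key.

Request:
servo_tool(
  motion=[
    [0.002,0.001,0.001,0,0],
    [0.002,0.001,0.001,0,1],
    [0.002,0.001,0.001,0,1],
    [0.002,0.001,0.001,0,1],
    [0.002,0.001,0.001,0,1],
    [0.002,0.001,0.001,0,1],
    [0.002,0.001,0.001,0,1],
    [0.002,0.001,0.001,0,1],
  ],
  force=60,
)

```text
clock: 9.8
tcp_pos: [0.4659, -0.1943, 0.2516]
orientation: [-0.652, 1.468, 0.666]
contact_force: [1.4, 0.5, 7.7]
grip_width: 0.0459
```

Request:
servo_tool(
  motion=[
    [0,0,0,0,1],
    [0,0,0,0,1],
    [0,0,0,0,1],
  ],
  force=70,
)

```text
clock: 10.1
tcp_pos: [0.4659, -0.1943, 0.2517]
orientation: [-0.652, 1.468, 0.666]
contact_force: [-0.0, 0.5, 2.0]
grip_width: 0.0455
```

Stable at 45.5 mm, which is in line with the key held in (47 mm). I pull up slowly first.

Request:
servo_tool(
  motion=[
    [-0.003,0,0,0,1],
    [-0.006,0,0,0,1],
    [-0.01,0,0,0,1],
    [-0.015,0,0,0,1],
    [-0.02,0,0,0,1],
    [-0.025,0,0,0,1],
  ],
)

```text
clock: 10.7
tcp_pos: [0.466, -0.1945, 0.2773]
orientation: [-0.653, 1.468, 0.666]
contact_force: [-0.0, -0.1, -3.5]
grip_width: 0.0455
```

Request:
servo_tool(
  motion=[
    [-0.01,0,0,0,1],
    [-0.025,0,0,0,1],
    [-0.045,0,0,0,1],
    [-0.07,0,0,0,1],
    [-0.095,0,0,0,1],
    [-0.12,0,0,0,1],
    [-0.14,0,0,0,1],
    [-0.15,0,0,0,1],
  ],
)

```text
clock: 11.5
tcp_pos: [0.4664, -0.1962, 0.4295]
orientation: [-0.653, 1.465, 0.664]
contact_force: [-0.0, -0.1, -4.1]
grip_width: 0.0453
```

```bash
python3 - <<'E'
from h import *
shift([.47,.21,.27]); save('scene','s6',(190,120,310,210),6.6)
E
```

```text
t 11.5 tcp [ 0.4664 -0.1962  0.4295] grip [ 0.4665 -0.195   0.2745] w 0.0453458594520567 F [-0.  -0.1 -4.1]
[[ 0.    -0.747  0.665]
 [ 0.008  0.665  0.747]
 [-1.     0.005  0.006]]
shift [0.0076 0.2666 0.3048]
```

View pics/s6.png

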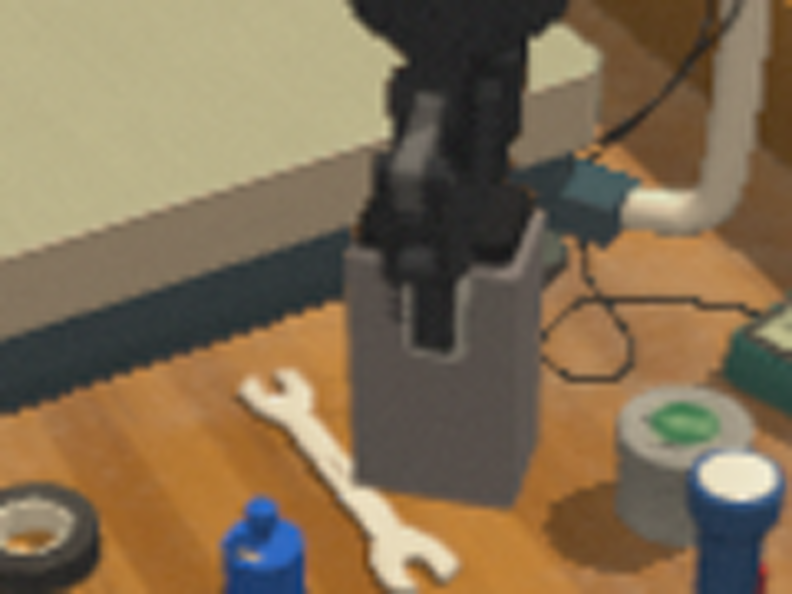

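The cartridge hangs straight and clear of the holder, with its base edge at rows 475–500. I carry it across to the platform.

Request:
servo_tool(
  motion=[
    [0,0.013,0.015,0,1],
    [0,0.035,0.04,0,1],
    [0,0.06,0.07,0,1],
    [0,0.088,0.1,0,1],
    [0,0.115,0.13,0,1],
    [0,0.14,0.16,0,1],
    [0,0.166,0.19,0,1],
    [0,0.192,0.22,0,1],
  ],
)

```text
clock: 12.35
tcp_pos: [0.4689, 0.0971, 0.4316]
orientation: [-0.653, 1.465, 0.664]
contact_force: [1.6, -0.4, -3.4]
grip_width: 0.0456
```

Request:
servo_tool(
  motion=[
    [0,0.025,0.028,0,1],
    [0,0.045,0.052,0,1],
    [0,0.06,0.07,0,1],
    [0,0.07,0.08,0,1],
    [0,0.075,0.085,0,1],
    [0,0.075,0.085,0,1],
  ],
)

```text
clock: 12.95
tcp_pos: [0.4692, 0.2105, 0.4319]
orientation: [-0.654, 1.466, 0.664]
contact_force: [-0.7, -0.2, -3.6]
grip_width: 0.0455
```

```bash
python3 - <<'E'
from h import *
shift([.47,.21,.23]); save('scene','s7',(130,60,250,150),6.6)
E
```

```text
t 12.95 tcp [0.4692 0.2105 0.4319] grip [0.4691 0.2115 0.2769] w 0.04547998984563578 F [-0.7 -0.2 -3.6]
[[-0.001 -0.747  0.665]
 [ 0.006  0.665  0.747]
 [-1.     0.005  0.004]]
shift [ 0.0469 -0.0019 -0.0007]
```

View pics/s7.png

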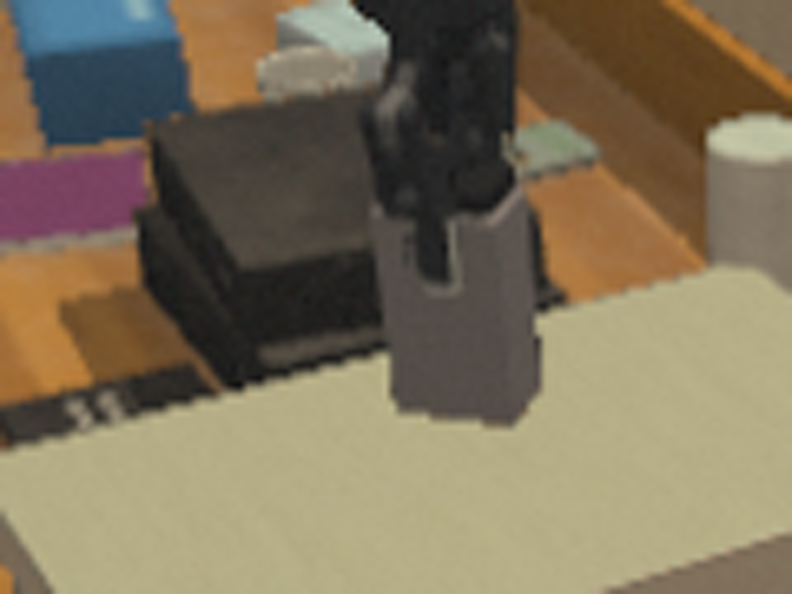

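The cartridge hangs upright over the platform's middle. I lower it.

Request:
servo_tool(
  motion=[
    [0.012,0,0,0,1],
    [0.026,0,0,0,1],
    [0.038,0,0,0,1],
    [0.045,0,0,0,1],
    [0.048,0,0,0,1],
    [0.049,0,0,0,1],
    [0.05,0,0,0,1],
    [0.05,0,0,0,1],
  ],
)

```text
clock: 13.8
tcp_pos: [0.4695, 0.2099, 0.3823]
orientation: [-0.653, 1.466, 0.663]
contact_force: [-0.0, 0.3, -3.5]
grip_width: 0.0457
```

Request:
servo_tool(
  motion=[
    [0.001,0,0,0,1],
    [0.002,0,0,0,1],
    [0.003,0,0,0,1],
    [0.0035,0,0,0,1],
    [0.0035,0,0,0,1],
  ],
)

```text
clock: 14.3
tcp_pos: [0.4695, 0.2099, 0.3788]
orientation: [-0.653, 1.466, 0.663]
contact_force: [0.9, -0.6, -4.0]
grip_width: 0.0457
```

Request:
servo_tool(
  motion=[
    [0.0005,0,0,0,1],
    [0.001,0,0,0,1],
    [0.0015,0,0,0,1],
    [0.0015,0,0,0,1],
  ],
)

```text
clock: 14.7
tcp_pos: [0.4696, 0.2098, 0.3778]
orientation: [-0.653, 1.466, 0.663]
contact_force: [-1.5, -1.8, 3.9]
grip_width: 0.0453
```

Request:
servo_tool(
  motion=[
    [0,0,0,0,-0.1],
    [0,0,0,0,-0.16],
    [0,0,0,0,-0.22],
    [0,0,0,0,-0.28],
    [0,0,0,0,-0.34],
    [0,0,0,0,-0.45],
    [0,0,0,0,-0.7],
    [0,0,0,0,-1],
  ],
  force=20,
)

```text
clock: 15.5
tcp_pos: [0.4697, 0.2098, 0.3779]
orientation: [-0.653, 1.466, 0.663]
contact_force: [0.2, 0.1, -0.5]
grip_width: 0.0845
```

Request:
servo_tool(
  motion=[
    [0,0,0,0,-1],
    [0,0,0,0,-1],
    [-0.02,0,0,0,-1],
    [-0.05,0,0,0,-1],
    [-0.09,0,0,0,-1],
    [-0.1,0,0,0,-1],
    [-0.1,0,0,0,-1],
  ],
)

```text
clock: 16.2
tcp_pos: [0.4701, 0.2092, 0.4797]
orientation: [-0.651, 1.462, 0.663]
contact_force: [-0.1, 0.4, -0.5]
grip_width: 0.0855
```

```bash
python3 - <<'E'
from h import *
st(); save('scene','s8',s=1.5)
E
```

```text
t 16.2 tcp [0.4701 0.2092 0.4797] grip [0.4706 0.2106 0.3247] w 0.08549534339375796 F [-0.1  0.4 -0.5]
[[ 0.004 -0.746  0.666]
 [ 0.009  0.666  0.746]
 [-1.     0.004  0.009]]
```

View pics/s8.png

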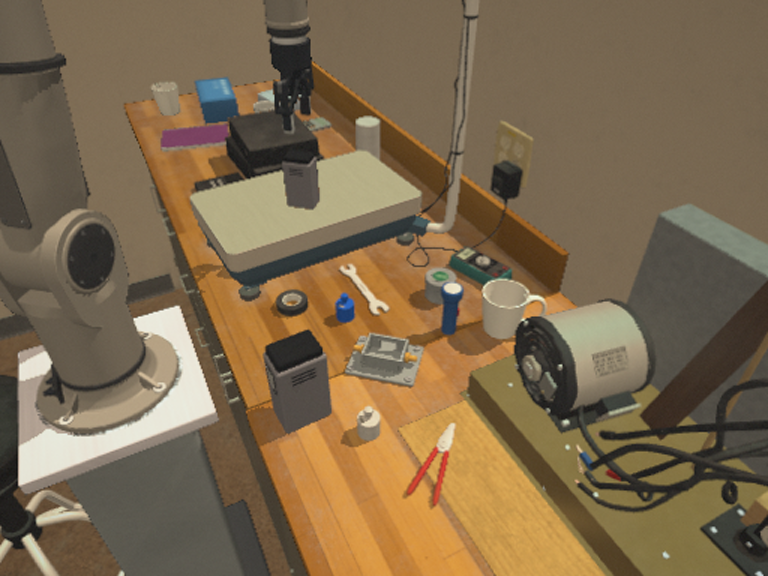

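The cartridge stands upright on the platform at (301,182), the weight stands upright on the bare worktop at (369,424), and the holder is empty. Nothing else has moved, and the gripper is clear. I hand in.

```bash
python3 -c "
from bench import *
print(hand_in())"
```

```text
the job is handed in; nothing more can be done
None
```

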